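# Knock the yellow bench stop down

### The arm

A 6-joint arm with a two-finger parallel gripper is mounted at the origin on a cart in front of the work surface, level with it; the furniture and walls round the work are solid. World frame = base frame: x ahead of the robot, y to its left, z up, the work surface at z = 0. Lengths are in m, angles in degrees, forces in N, time in s.
With the tool pointing down it reaches from about 0.4 to 0.825 m from the base axis. Payload 7 kg.
Tool frame: the origin (TCP) lies between the finger pads; the fingertips stand 14 mm ahead of it and the grasp point (between the pads) lies 5 mm behind it (r.tips_ahead is the distance from the TCP to the fingertips, in m); z points along the fingers, y is the direction in which the jaws open and shut (so a half turn about z gives the same grasp; the last joint's range is limited). The gripper opens to 88 mm and grips with 3 to 60 N. Pads are 19 mm wide; open, the fingers measure 130 mm over their backs; the gripper's body (78 mm by 193 mm) begins 47 mm behind the grasp point.
Start: joints at [84.975, 20.546, 0.682, 0, -70.136, -16.507], TCP at [0.248, 0.628, 0.241] pointing down, gripper open.
Joint ranges: [-176.03, 176.03], [-82.01, 121.73], [-58.28, 71.71], [-173.87, 95.51], [-174.79, -0.11], [-173.66, 173.66]. Speed limits (degrees/s): [136.94, 136.94, 172.46, 180, 180, 180].

### API

Orientations are given as [roll, pitch, yaw] about the fixed x, y, z axes, in that order (R = Rz(yaw) Ry(pitch) Rx(roll)).
In Python, from plant import r gives the robot as it stands.
- The arm moves only by the tool apply_moves, never from a script. Its arguments are lists of equal length, an entry for each row: "slide": the shift along the tool's x, y, z as a fraction of full scale, a list of three; "turn": the turn, a rotation vector about the tool's x, y, z as a fraction of full scale, a list of three; "jaw": the closure, from 0 (fully open) to 1 (shut). In form: {"slide": [[dx, dy, dz], ...], "turn": [[wx, wy, wz], ...], "jaw": [jaw, ...]}. A call has 1 to 8 rows; each row shifts and turns the commanded pose from where the row before left it, along the tool's axes as they then stand; what a row does not reach is not made up. Full scale, the value 1, is 0.1 m for a shift and 1.5 rad for a turn. A row lasts 1/10 s, in which the tool goes at most 50 mm and 8.59 degrees, less where a joint would pass 70% of its speed; a pose out of reach is approached as far as the arm can. A call with a number of a shift or a turn outside -1 to 1 is refused whole. A call with a gripper value outside its range is refused whole. The fingers move at their own pace and stop on an object; "newtons" is the grip in N (left out, the last holds). Time passes only in rows, so rows that do not move let the fingers close. It gives the time, the measured TCP pose, the force and the opening at its end, in the units of the state.
- r.get_state(): the state, without advancing time (a new reading comes with each control period).
- r.capture(name): name is "side" or "top"; returns a dict with "pixels" (400x640x3 uint8, blue, green, red), "depth" (400x640 float32, m along the optical axis (not along the pixel's ray), 0 where there is no reading), "fx", "fy", "cx", "cy" (pixels), "dist_coeffs" ([k1, k2, p1, p2, k3] as OpenCV has them; the pictures are not rectified), "rvec" (rotation vector, rad) and "tvec" (3), from world to camera coordinates, as OpenCV has them. Camera axes: x right, y down, z forward; pixel columns grow to the right and rows downward; lengths in m; the calibration is good to about 2 mm. A picture is of the moment at which its call begins.
- r.close_job(): hands the job in, once; it reports no verdict.
The state is a dict: "time_s": time; "joints": joint angles; "qd": joint speeds; "joint_torque": joint torques, N m; "tcp_pos": TCP position; "eef_rot": TCP orientation; "contact_force": force on the tool from outside, world axes, zero at the start; "moment": the same for the moment, N m; "gripper_width": finger opening in m.
Only numpy, scipy, OpenCV 4.12 (cv2) and the standard library are available. Lean on these libraries where they do the work, as an engineer would, in place of code of your own. Each camera call takes 0.05 s, during which the arm holds its last target.

### The job

Take the wooden mallet from its sloping rest and, with its face held level, knock the yellow-capped bench stop down with a brisk blow until it stays fully home; strike it squarely with the mallet, not by hand, and stop as soon as it is home, before the mallet twists in the grip. Then lay the mallet back in its rest as it lay before. Leave the blue-capped stop up and the other things where they are.

Things in the scene. Friction and masses are not known exactly. Their poses are not given: they have to be found in the camera images.
- mallet: The mallet as a whole. Its origin is the centre of the head, but its frame is rolled with respect to the head (upright while it lies in the rest): for the mallet's directions use mallet_head.
- mallet_head (a point): Wooden mallet, 0.4 kg. Pale head 70 x 56 x 80 mm (own x, y, z); origin at its centre, level with the handle; flat striking faces at z = -40 and +40 mm. Dark handle, section 24 (y) x 30 mm (z), on the x axis from -35 to -175 mm. Starts in its rest with the -z face down, rolled 28 deg about the level handle, top leaning to its own +y (the robot's left), handle toward the robot. Grip hard, or blows turn it in the hand.
- mallet_grip (a point): Point on the handle's centre line 62 mm from the head's centre (27 mm clear of the head): a good place to grip, across the 24 mm sides, fingers along the mallet's z axis (so leaning 28 deg while it lies in the rest).
- mallet_rest: Fixed plywood rest, base 130 x 140 mm, origin at the centre of its underside; x runs along the lying mallet from handle to head, +y to the low side (the robot's left). A shelf sloping 28 deg carries the head's -z face, a wall 52 mm high square to it stops the head's +y side with 1.5 mm play, low lips leave 7 mm play each way along x. The handle stands free, 85 mm above the bench.
- rest_seat (a point): Where the centre of the mallet's head lies in the rest, 85 mm above the bench (the lying mallet has the same heading as the rest and is rolled -28 degrees about x). Moves with the rest.
- yellow_stop_block: Fixed wooden block 116 x 116 x 50 mm with an 80 mm dark steel plate 10 mm thick on top (plate top 60 mm above the bench), carrying the yellow-capped stop at its centre. Origin at the centre of its underside.
- yellow_stop (a joint): Travel of the yellow-capped sprung stop, m, down positive: 0 fully up, where it starts (cap top 99.5 mm above the bench). Home is a rigid end between 20 and 35 mm down, the cap on its collar: feel for it, the force jumps there. On the way an over-centre spring and friction resist with up to about 17 N, about 25 N when struck fast. Let go in the first 10 mm it springs back up; left short of home later it may stay proud.
- yellow_stop_top (a point): Centre of the top of the yellow cap, a flat disc of 42 mm diameter and 10 mm thick on a 33 mm wooden shaft; goes down with the stop.
- blue_stop_block: The same block with a blue-capped stop, to be left up. Origin at the centre of its underside.
- blue_stop (a joint): The blue stop's position, read like the yellow stop's; starts fully up.
- glue_bottle: White glue bottle with orange nozzle, 58 mm diameter, 187 mm tall, a bystander. Origin at the centre of its underside.
- sanding_block: Cork sanding block 63 x 101 x 34 mm, a bystander. Origin at the centre of its underside.
- pine_block: Pine offcut 85 x 150 x 62 mm, a bystander to the left of the stops. Origin at the centre of its underside.

How it is judged (in metres and radians):
On the way, in this order (a step that is already met when the one before it is completed fails the run):
1. the mallet is lifted out of its rest (height (world z) of mallet above 0.12 m and distance between mallet and rest_seat above 0.05 m), for 0.1 s.
2. the mallet, its face level within 14 degrees, drives the yellow stop down briskly (faster than 0.05 m/s) (contact force between mallet and yellow_stop_block above 2 N and velocity of joint yellow_stop above 0.05 m/s and angle between mallet_head's own z axis and vertical below 0.25 rad), for 0.04 s.
3. the mallet is off the yellow stop, which stays home (value of joint yellow_stop above 0.0265 m and distance between mallet and yellow_stop_top above 0.06 m), for 0.2 s.
At the end, for the whole second after the job is handed in: The yellow stop is home (within 1.5 mm of its end), the blue stop is still up (pressed less than 11 mm), and the mallet lies still in its rest, its head's centre within 20 mm of the seat and rolled 18 to 38 degrees as the rest slopes (value of joint yellow_stop above 0.0265 m and value of joint blue_stop below 0.011 m and distance between mallet and rest_seat below 0.02 m and angle between mallet_head's own z axis and vertical between 0.31 and 0.67 rad and linear speed of mallet below 0.02 m/s); the robot touches nothing.
It fails at once if the hand presses the yellow stop (contact force between any of the fingers, the arm and yellow_stop_block above 2 N).
It fails at once if the mallet is pressed on so far that it twists in the hand and bears on the yellow stop more than 14 degrees out of level (contact force between mallet and yellow_stop_block above 2 N and angle between mallet_head's own z axis and vertical above 0.25 rad).
It fails at once if the blue stop is knocked down (value of joint blue_stop above 0.014 m).
It fails at once if a bystander is shifted by more than 30 mm (distance of any of glue_bottle, sanding_block, pine_block from where it was at the start of the episode above 0.03 m).
It also fails if it takes over 48 s, if anything falls off the work surface, if the arm or the gripper's body presses on something with over 40 N, if the wrist force passes 120 N, or if a joint passes its speed limit or range.

## Working session

There is one attempt and no reset: what is moved stays moved. The work goes in short steps, Python scripts to look and compute and a tool call to move; the robot and the scene stay as the last step left them, time stands still between calls to the robot, and variables do not carry over. Pictures are saved under pics/ and viewed, and the job is handed in when it is done.

Besides the shell and the picture viewer there is one more tool, called after "Emit:" by a JSON object that holds its "method" and its "body". apply_moves: Moves the arm, as the interface text tells. Shift numbers are shares of 0.1 m and turn numbers shares of 1.5 rad, none past 1 either way. Its arguments: {"type":"object","properties":{"slide":{"type":"array"},"turn":{"type":"array"},"jaw":{"type":"array"},"newtons":{"type":"number"}},"required":["slide","turn","jaw"]}

```bash
ls; mkdir -p pics; cat > h.py <<'E'
import numpy as np,cv2,pickle
from plant import r
def cap(n,tag):
    c=r.capture(n); pickle.dump(c,open(f'pics/{tag}.pkl','wb')); cv2.imwrite(f'pics/{tag}.png',np.asarray(c['pixels'])); return c
E
python3 - <<'E'
from h import *
print(r.get_state())
for n in('side','top'):
    c=cap(n,n+'0'); print(n,{k:c[k] for k in c if k not in('pixels','depth')})
E
```

```text
pics
{'time_s': 0.0, 'joints': array([ 8.49768474e+01,  2.05907270e+01,  6.33411857e-01, -2.15029009e-02,
       -7.01355252e+01, -1.65076675e+01]), 'qd': array([ 0.0252716 , -0.01250792, -0.00157533, -0.03434549, -0.01615871,
       -0.14395394]), 'joint_torque': array([ 1.69017716e-03, -5.82713985e+01,  2.93038934e+01,  6.99707463e+00,
        6.87621126e-03, -1.53871306e-04]), 'tcp_pos': array([0.24756122, 0.62745563, 0.23962356]), 'eef_rot': array([ 1.79905242e+02, -7.00182717e-03, -2.15381373e+01]), 'contact_force': array([-0.26729948, -0.19824517,  0.32464818]), 'moment': array([-0.00385604,  0.03028866, -0.00494588]), 'gripper_width': 0.08790012940375255}
side {'fx': 516.2178016706063, 'fy': 516.2178016706063, 'cx': 324.60222296328726, 'cy': 202.49483412625892, 'dist_coeffs': array([0.03973459, 0.        , 0.        , 0.        , 0.        ]), 'rvec': array([ 0.22799314, -2.70830674,  1.46208282]), 'tvec': array([0.63404921, 0.07248206, 1.63639033])}
top {'fx': 498.0448297191582, 'fy': 498.0448297191582, 'cx': 320.1736684457812, 'cy': 201.00154375536187, 'dist_coeffs': array([-0.09191882,  0.        ,  0.        ,  0.        ,  0.        ]), 'rvec': array([ 2.12863343, -2.15134224,  0.16343744]), 'tvec': array([0.08784798, 0.62015758, 1.43010509])}
```

View pics/side0.png

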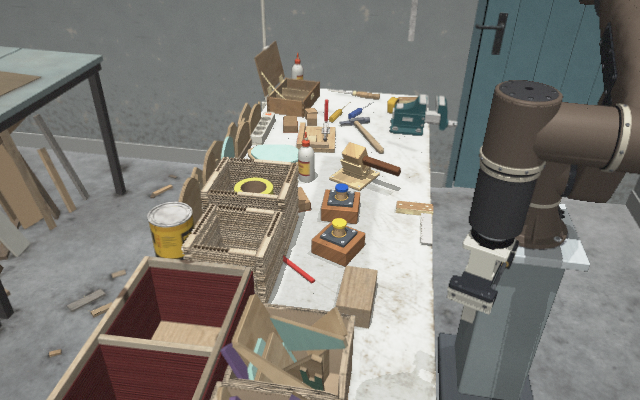

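View pics/top0.png

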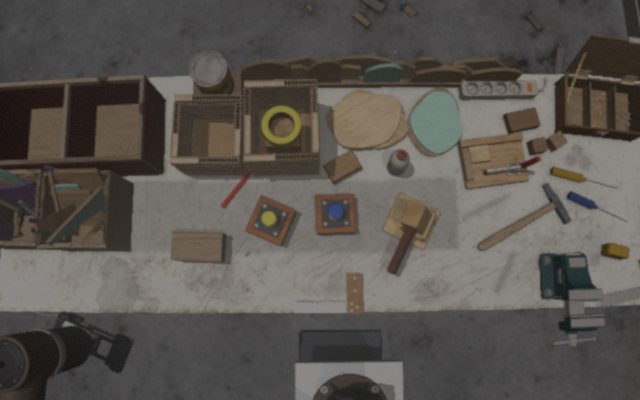

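The side view shows the mallet (355,162) in its rest, blue stop (341,188) and yellow stop (339,224). The top view shows yellow at (268,218), blue at (336,212), the mallet head at about (410,215), and the handle end at about (395,265), pointing toward the robot.

```bash
cat >> h.py <<'E'
def load(t): return pickle.load(open(f'pics/{t}.pkl','rb'))
def KD(c): return np.array([[c['fx'],0,c['cx']],[0,c['fy'],c['cy']],[0,0,1]]),np.array(c['dist_coeffs'])
def ray(c,uv):
    K,D=KD(c); uv=np.array(uv,float).reshape(-1,1,2)
    n=cv2.undistortPoints(uv,K,D).reshape(-1,2); R=cv2.Rodrigues(c['rvec'])[0]
    d=np.c_[n,np.ones(len(n))]@R; o=-R.T@c['tvec']; return o,d
def onz(c,uv,z):
    o,d=ray(c,uv); return o+d*((z-o[2])/d[:,2])[:,None]
def cloud(c,mask=None):
    z=c['depth']; m=z>0
    if mask is not None: m=m&mask
    v,u=np.nonzero(m); o,d=ray(c,np.c_[u,v]); return o+d*z[v,u][:,None],np.c_[u,v]
def proj(c,P):
    K,D=KD(c); return cv2.projectPoints(np.array(P,float).reshape(-1,1,3),c['rvec'],c['tvec'],K,D)[0].reshape(-1,2)
E
python3 - <<'E'
from h import *
for t,box in(('side0',(300,120,420,270)),('top0',(230,150,470,290))):
    c=load(t); im=c['pixels']; x0,y0,x1,y1=box
    s=4 if 'side' in t else 3
    cv2.imwrite(f'pics/{t}z.png',cv2.resize(np.clip(im[y0:y1,x0:x1].astype(float)*(1.6 if 'top' in t else 1),0,255).astype(np.uint8),None,fx=s,fy=s,interpolation=cv2.INTER_CUBIC))
    hsv=cv2.cvtColor(im,cv2.COLOR_BGR2HSV)
    P,uv=cloud(c); 
    for nm,lo,hi,b in(('yel',(22,140,80),(35,255,255),(245,195,290,240) if 'top' in t else (320,210,360,235)),('blu',(100,150,50),(125,255,255),(315,195,360,230) if 'top' in t else (325,178,360,200))):
        m=cv2.inRange(hsv,lo,hi)>0; k=np.zeros_like(m); k[b[1]:b[3],b[0]:b[2]]=1; m&=k
        Q,w=cloud(c,m); top=Q[Q[:,2]>np.percentile(Q[:,2],60)-.004]
        print(t,nm,m.sum(),w.mean(0),Q.mean(0),np.percentile(Q[:,2],[5,50,95]),'topmean',top.mean(0),'mid',(top.min(0)+top.max(0))/2,'onz',onz(c,w.mean(0),.0995))
E
```

```text
side0 yel 129 [338.7734375 223.0390625] [0.56701379 0.23184745 0.09729426] [0.09261904 0.09839929 0.10167842] topmean [0.56688398 0.23153682 0.0986953 ] mid [0.56694181 0.22997476 0.09946319] onz [[0.5666862  0.23499886 0.0995    ]]
side0 blu 86 [341.27906977 187.5       ] [0.58460188 0.04233375 0.09815056] [0.09308245 0.09849677 0.10162505] topmean [0.58510367 0.04095811 0.09894882] mid [0.58456776 0.04161265 0.10008498] onz [[0.58435941 0.04457037 0.0995    ]]
top0 yel 28 [270.59259259 216.25925926] [0.57039334 0.2230339  0.10056713] [0.09676281 0.10066856 0.10400896] topmean [0.57011792 0.22324551 0.10108781] mid [0.56415642 0.22311891 0.10094445] onz [[0.5705215  0.22314095 0.0995    ]]Traceback (most recent call last):
  File "<stdin>", line 10, in <module>
  File "h.py", line 16, in cloud
    v,u=np.nonzero(m); o,d=ray(c,np.c_[u,v]); return o+d*z[v,u][:,None],np.c_[u,v]
                           ~~~^^^^^^^^^^^^^^
  File "h.py", line 9, in ray
    n=cv2.undistortPoints(uv,K,D).reshape(-1,2); R=cv2.Rodrigues(c['rvec'])[0]
      ~~~~~~~~~~~~~~~~~~~^^^^^^^^
cv2.error: OpenCV(4.12.0) /io/opencv/modules/calib3d/src/undistort.dispatch.cpp:347: error: (-215:Assertion failed) CV_IS_MAT(_src) && CV_IS_MAT(_dst) && (_src->rows == 1 || _src->cols == 1) && (_dst->rows == 1 || _dst->cols == 1) && _src->cols + _src->rows - 1 == _dst->rows + _dst->cols - 1 && (CV_MAT_TYPE(_src->type) == CV_32FC2 || CV_MAT_TYPE(_src->type) == CV_64FC2) && (CV_MAT_TYPE(_dst->type) == CV_32FC2 || CV_MAT_TYPE(_dst->type) == CV_64FC2) in function 'cvUndistortPointsInternal'
```

```bash
python3 - <<'E'
from h import *
# height-map sample round the mallet from top depth
c=load('top0'); P,uv=cloud(c)
m=(uv[:,0]>375)&(uv[:,0]<450)&(uv[:,1]>185)&(uv[:,1]<280)
z=np.full((400,640),np.nan); z[uv[:,1],uv[:,0]]=P[:,2]
for v in range(188,280,4): print(v,' '.join('%4.0f'%(1000*z[v,u]) for u in range(380,446,3)))
E
```

```text
188    1   -1   -4   -1   -4   -5   -4    4   -2    2    0   -1    3   -1    1   -3   -2   -4    4   -2   -2   -2
192    1   -2   -6    3   -4    8    1   -1    1    1   -3    4   -2   -1   -3    2    0   -0   -1   -3    2   -4
196   -3   -1    5    1    1   -1   15   14   15    4    1    1    1    4   -1    8   -6    0   -4   -0    2   -5
200   -0   -3   -2   -6   -4   -1   19   11   13   14   11   10   -5   -1    1    2   -2   -5   -1    2   -1   -1
204   -5   -8    0   -1    3   18    9   12   15  115  112  114  123  126  129    7    5    2    3    3   -1    4
208   10   -4   -4    3   12   11   14    8    9  107  121  119  125  131  129  128   62   12   12    0    3   -4
212   -5   -1    3   -5   13   11   13   15  111  112  119  121  121  126  130  115   97   56   60   12   13    0
216    1    0    0    7   16   15   16  108  116  119  119  122  124  131  124  106   86   62   65   11   -7   -0
220    2   -0    5   13   17    9   13  108  113  121  128  124  132  128  111   88   68   61   18   -1   -2    3
224   -2    1   14   18   13   15   74   76  105  120  122  126  135  115 
[... 821 characters left out ...]
2    2   -1    2
256    7    5   -3   -5   95   97  101   94    3    1   -1    2   -5   -3    4   -1    4    4   -1    3   -1    1
260   -3    2    3    4   97   97  100   84   -5   -2    2   -6   -3    3   -5    2    1   -3    4    3    2   -3
264   -4   -3   -6   91  100   96   90    2   -1    1    2   -1    6    1    0    0    3   -3   -1    3   -2    1
268    1   -2    2   95  105   99    3   -1    5   -2    5   -3    4   -4   -2   -5  nan   -3    2   -3   -1    1
272   -4   -4   -2   84   98   88   -2   -2    3    1   -3    1    2    4    0   -4   -3    0   -4    7   -1   -4
276   -2    3   -2    1   -6   -8    7   -5    1    0   -2    2    0   -7   -5    2    3   -3   -3   -1   -4    3
```

View pics/side0z.png

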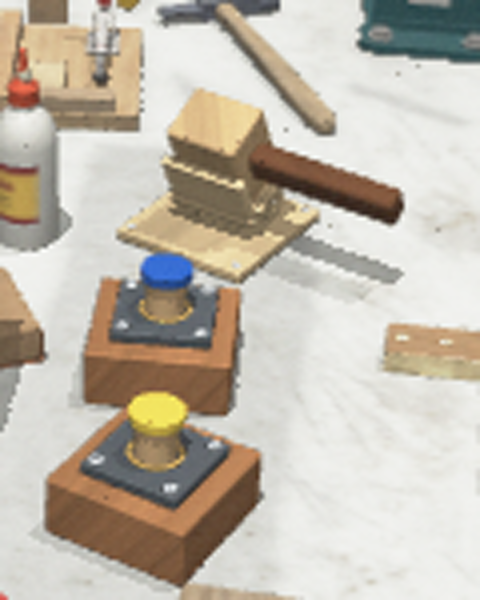

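```bash
python3 - <<'E'
from h import *
c=load('top0'); im=c['pixels']; x0,y0,x1,y1=(230,150,470,290)
cv2.imwrite(f'pics/top0z.png',cv2.resize(np.clip(im[y0:y1,x0:x1].astype(float)*1.8,0,255).astype(np.uint8),None,fx=3.3,fy=3.3,interpolation=cv2.INTER_CUBIC))
hsv=cv2.cvtColor(im,cv2.COLOR_BGR2HSV)
print(hsv[218,268],hsv[212,336],hsv[250,400],hsv[215,408],hsv[215,415])
E
```

```text
[ 28 138 140] [112 141 119] [ 12 101  71] [ 16  99 116] [ 16 106 123]
```

View pics/top0z.png

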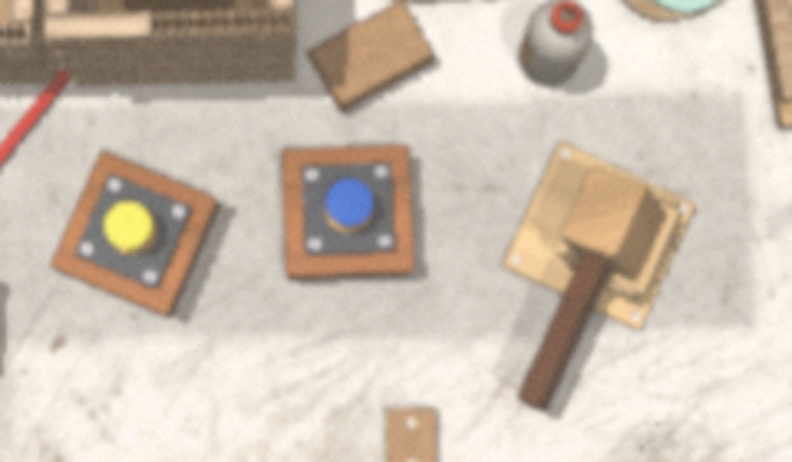

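The zoomed views show both stops up and the mallet's handle clear for a grip. Next I'll measure the caps, the handle and the head.

```bash
python3 - <<'E'
from h import *
c=load('top0'); hsv=cv2.cvtColor(c['pixels'],cv2.COLOR_BGR2HSV)
cs=load('side0')
def tri(a,b):
    o1,d1=ray(c,a);o2,d2=ray(cs,b);d1=d1[0]/np.linalg.norm(d1);d2=d2[0]/np.linalg.norm(d2)
    A=np.c_[d1,-d2]; s=np.linalg.lstsq(A,o2-o1,rcond=None)[0]
    p,q=o1+d1*s[0],o2+d2*s[1]; return (p+q)/2,np.linalg.norm(p-q)
for nm,lo,hi,b in(('yel',(22,90,90),(35,255,255),(250,200,290,240)),('blu',(100,90,60),(125,255,255),(315,195,360,230))):
    m=cv2.inRange(hsv,lo,hi); k=np.zeros_like(m); k[b[1]:b[3],b[0]:b[2]]=255; m&=k
    Q,w=cloud(c,m>0); r_=cv2.minEnclosingCircle(w.astype(np.float32))
    print(nm,len(w),'cent',w.mean(0),'circ',r_,'onz',onz(c,w.mean(0),.0995),onz(c,r_[0],.0995),'cloud',np.median(Q,0))
# handle
m=cv2.inRange(hsv,(0,60,20),(20,200,95))>0
P,uv=cloud(c); Z=np.zeros((400,640)); Z[uv[:,1],uv[:,0]]=P[:,2]
k=np.zeros_like(m);k[230:280,383:415]=1
H=(Z>.07)&k&(Z<.112)
L=[];Rr=[];
g=c['pixels'].astype(float).sum(2)
for v in range(240,270,2):
    u=np.nonzero(H[v]&k[v])[0]; L.append((u.min()-.5,v));Rr.append((u.max()+.5,v))
Lw=onz(c,L,.0926);Rw=onz(c,Rr,.0774)
def fit(p):
    l=cv2.fitLine(p[:,:2].astype(np.float32),cv2.DIST_HUBER,0,.01,.01).ravel(); l*= np.sign(l[0]) if 0 else 1
    return l
for p in(Lw,Rw):
    l=fit(p);print('edge',l,np.degrees(np.arctan2(l[1],l[0])))
Q=np.array([P[i] for i in range(len(P)) if H[uv[i,1],uv[i,0]]])
l=fit(Q);print('cloudline',l,np.degrees(np.arctan2(l[1],l[0])),len(Q),Q[:,2].mean())
mid=(Lw+Rw)/2;l=fit(mid);print('axis',l,np.degrees(np.arctan2(l[1],l[0])))
w=np.linalg.norm(np.cross(np.r_[l[:2],0],Lw-Rw)[:,2:],axis=1);print('width',w)
d=-l[:2]*np.sign(-l[0]) ; d=l[:2]*np.sign(l[0]); n=np.array([-d[1],d[0]]); o=l[2:]
s=(Q[:,:2]-o)@d; t=(Q[:,:2]-o)@n
print('handle end s',np.sort(s)[:8], )
# head
b=(uv[:,0]>395)&(uv[:,0]<435)&(uv[:,1]>195)&(uv[:,1]<240)&(P[:,2]>.09)
Hd=P[b]; hs=(Hd[:,:2]-o)@d; ht=(Hd[:,:2]-o)@n
# top face plane with fixed 28 roll
lat=ht; zf=Hd[:,2]
sel=(zf>.1)&(hs>np.percentile(hs,20))
# head axes in (lat,z): zdir=(sin28,cos28)
S,C=np.sin(np.radians(28)),np.cos(np.radians(28))
a=lat*S+(zf-.085)*C; e=lat*C-(zf-.085)*S
tp=(a>.025)&(e>-.02)&(e<.03)
print('top face a (should be .04)',np.median(a[tp]),tp.sum(),'e range',np.percentile(e[a>.03],[1,5,50,95,99]))
f=(e<-.02)&(a<.03)&(a>-.02);print('-y side e (should be -.028)',np.median(e[f]),f.sum())
print('s range of head',np.percentile(hs[(a>.03)],[0,1,3,97,99,100]))
np.save('axis.npy',np.r_[o,d])
print('o',o,'d',d)
E
```

```text
yel 178 cent [268.34831461 217.9494382 ] circ ((268.1610107421875, 218.2118682861328), 7.874294757843018) onz [[0.56572888 0.22953543 0.0995    ]] [[0.56498043 0.23006714 0.0995    ]] cloud [0.56558226 0.23030034 0.09972726]
blu 153 cent [335.5751634  210.49673203] circ ((335.5, 210.5), 7.106435298919678) onz [[0.58513885 0.03750532 0.0995    ]] [[0.58513177 0.03772008 0.0995    ]] cloud [0.58614677 0.03659055 0.0995538 ]
edge [ 0.8876451  -0.4605281   0.4580526  -0.12188624] -27.42119
edge [ 0.8976056  -0.4407995   0.46513042 -0.16057302] -26.154905
cloudline [ 0.8915675  -0.45288783  0.46770465 -0.14308785] -26.929117 494 0.09569615394056052
axis [ 0.8959294  -0.4441965   0.45986983 -0.1403919 ] -26.371943
width [0.03293897 0.03033651 0.03031432 0.03029228 0.03027039 0.03024865
 0.03282998 0.03280676 0.0327837  0.0327608  0.03273805 0.03271547
 0.03269304 0.0301124  0.03009191]
handle end s [-0.05794907 -0.05750538 -0.05736282 -0.05723684 -0.05720152 -0.05719818
 -0.05660703 -0.05638987]
top face a (should be .04) 0.03909997125103375 380 e range [-0.02906236 -0.02717417 -0.00285492  0.02365382  0.02648283]
-y side e (should be -.028) -0.02805073456314451 122
s range of head [0.08193193 0.08236994 0.08333245 0.14886272 0.15114041 0.15191022]
o [ 0.45986983 -0.1403919 ] d [ 0.8959294 -0.4441965]
```

Checks agree: 0.117 from both handle end and head, top face 39 mm, side 28 mm. Next I check rest clearance around the fingers and work out the moves.

```bash
cat >> h.py <<'E'
from scipy.spatial.transform import Rotation as Ro
YAW=-26.6
def rot(rpy): return Ro.from_euler('xyz',rpy,degrees=True)
HEAD=np.array([.564,-.193,.085])
def pts(p,rpy,s): return rot(rpy).apply(s)+p
def plan(p1,rpy1,p0=None,rpy0=None):
    """slide (units of .1m) in current tool axes if turning is done AFTER sliding, + turn rotvec (units 1.5rad)"""
    s=r.get_state(); p0=s['tcp_pos'] if p0 is None else np.array(p0); rpy0=s['eef_rot'] if rpy0 is None else rpy0
    R0,R1=rot(rpy0),rot(rpy1); d=R0.inv().apply(np.array(p1)-p0)/.1; t=(R0.inv()*R1).as_rotvec()/1.5
    print('slide',d.round(3),'turn',t.round(3),'min rows',np.ceil(np.linalg.norm(d)/.5),np.ceil(np.linalg.norm(t)/.1)); return d,t
def st():
    s=r.get_state(); print({k:np.round(s[k],4).tolist() for k in('time_s','tcp_pos','eef_rot','contact_force','moment','gripper_width','joints')})
E
python3 - <<'E'
from h import *
c=load('top0');cs=load('side0')
R=rot([-28,0,YAW])   # mallet_head frame
print('head z',R.apply([0,0,1]))
for cc in(c,cs):
    P,uv=cloud(cc); L=R.inv().apply(P-HEAD)*1000
    m=(abs(L[:,0])<180)&(abs(L[:,1])<90)&(P[:,2]>.02)
    L=L[m]
    for x0 in range(-85,-30,10):
        k=(L[:,0]>x0)&(L[:,0]<x0+10)
        print(x0,[(y0,np.round(L[k&(L[:,1]>y0)&(L[:,1]<y0+12)][:,2].max(initial=-999))) for y0 in range(-72,72,12)])
grip=R.apply([-.062,0,0])+HEAD
T=[152,0,YAW]; g=grip+rot(T).apply([0,0,.005]); pre=g-rot(T).apply([0,0,.11])
print('grip',grip,'tcp',g,'pre',pre); st()
plan(pre,T)
E
```

```text
head z [0.21021016 0.41977999 0.88294759]
-85 [(-72, np.float64(-999.0)), (-60, np.float64(-999.0)), (-48, np.float64(-999.0)), (-36, np.float64(-999.0)), (-24, np.float64(15.0)), (-12, np.float64(20.0)), (0, np.float64(17.0)), (12, np.float64(-999.0)), (24, np.float64(-999.0)), (36, np.float64(-999.0)), (48, np.float64(-999.0)), (60, np.float64(-999.0))]
-75 [(-72, np.float64(-999.0)), (-60, np.float64(-999.0)), (-48, np.float64(-999.0)), (-36, np.float64(-999.0)), (-24, np.float64(10.0)), (-12, np.float64(18.0)), (0, np.float64(18.0)), (12, np.float64(-999.0)), (24, np.float64(-999.0)), (36, np.float64(-999.0)), (48, np.float64(-999.0)), (60, np.float64(-999.0))]
-65 [(-72, np.float64(-999.0)), (-60, np.float64(-999.0)), (-48, np.float64(-999.0)), (-36, np.float64(-999.0)), (-24, np.float64(7.0)), (-12, np.float64(19.0)), (0, np.float64(17.0)), (12, np.float64(-999.0)), (24, np.float64(-999.0)), (36, np.float64(-52.0)), (48, np.float64(-999.0)), (60, np.float64(-999.0))]
-55 [(-72, np.float64(-999.0)), (-60, np.float64(-999.0)), (-48, np.float64(-999.0)), (-36, np.float64(-33.0)), 
[... 2456 characters left out ...]
loat64(-999.0)), (-36, np.float64(35.0)), (-24, np.float64(41.0)), (-12, np.float64(43.0)), (0, np.float64(40.0)), (12, np.float64(45.0)), (24, np.float64(45.0)), (36, np.float64(3.0)), (48, np.float64(-999.0)), (60, np.float64(-999.0))]
grip [ 0.50856244 -0.16523894  0.085     ] tcp [ 0.50751139 -0.16733784  0.08058526] pre [ 0.5306345  -0.12116204  0.1777095 ]
{'time_s': 0.1, 'tcp_pos': [0.2476, 0.6275, 0.2397], 'eef_rot': [179.9136, -0.0091, -21.5381], 'contact_force': [0.238, 1.023, 0.8116], 'moment': [0.0262, -0.0261, 0.0596], 'gripper_width': 0.0879, 'joints': [84.9758, 20.5885, 0.639, -0.0168, -70.1359, -16.5082]}
slide [5.381 5.924 0.63 ] turn [-0.325 -0.015  0.058] min rows 17.0 4.0
```

Emit:
{"method": "apply_moves", "body": {"slide": [[0.22,0.25,0],[0.22,0.25,0],[0.22,0.25,0],[0.22,0.25,0],[0.22,0.25,0],[0.22,0.25,0],[0.22,0.25,0],[0.22,0.25,0]], "turn": [[0,0,0],[0,0,0],[0,0,0],[0,0,0],[0,0,0],[0,0,0],[0,0,0],[0,0,0]], "jaw": [0,0,0,0,0,0,0,0], "newtons": 60}}

```text
time_s: 0.9
tcp_pos: [0.3382, 0.3757, 0.2403]
eef_rot: [180.0, 0.0, -21.5]
contact_force: [0.3, 0.6, 0.7]
gripper_width: 0.0874
```

Emit:
{"method": "apply_moves", "body": {"slide": [[0.22,0.25,0],[0.22,0.25,0],[0.22,0.25,0],[0.22,0.25,0],[0.22,0.25,0],[0.22,0.25,0],[0.22,0.25,0],[0.22,0.25,0]], "turn": [[0,0,0],[0,0,0],[0,0,0],[0,0,0],[0,0,0],[0,0,0],[0,0,0],[0,0,0]], "jaw": [0,0,0,0,0,0,0,0]}}

```text
time_s: 1.7
tcp_pos: [0.4284, 0.1252, 0.2405]
eef_rot: [-180.0, 0.0, -21.5]
contact_force: [1.1, -0.4, -0.2]
gripper_width: 0.0878
```

Emit:
{"method": "apply_moves", "body": {"slide": [[0.22,0.25,0],[0.22,0.25,0],[0.22,0.25,0],[0.22,0.25,0],[0.22,0.25,0],[0.22,0.25,0],[0.22,0.25,0],[0,0,0]], "turn": [[0,0,0],[0,0,0],[0,0,0],[0,0,0],[0,0,0],[0,0,0],[0,0,0],[0,0,0]], "jaw": [0,0,0,0,0,0,0,0]}}

```text
time_s: 2.5
tcp_pos: [0.5078, -0.0955, 0.2398]
eef_rot: [179.9, 0.1, -21.7]
contact_force: [-0.6, 0.9, -0.5]
gripper_width: 0.0874
```

```bash
python3 - <<'E'
from h import *
st(); plan([.5306,-.1212,.1777],[152,0,YAW])
E
```

```text
{'time_s': 2.5, 'tcp_pos': [0.5078, -0.0955, 0.2398], 'eef_rot': [179.9352, 0.061, -21.7112], 'contact_force': [-0.5822, 0.9054, -0.5105], 'moment': [0.0048, 0.0126, -0.0178], 'gripper_width': 0.0874, 'joints': [11.1579, 5.6356, -19.0601, 0.0234, -65.3906, 57.1212]}
slide [0.307 0.154 0.621] turn [-0.325 -0.013  0.056] min rows 2.0 4.0
```

Emit:
{"method": "apply_moves", "body": {"slide": [[0,0,0],[0,0,0],[0,0,0],[0,0,0],[0,0,0],[0,0,0],[0,0,0]], "turn": [[-0.065,-0.003,0.011],[-0.065,-0.003,0.011],[-0.065,-0.003,0.011],[-0.065,-0.003,0.011],[-0.065,-0.003,0.011],[0,0,0],[0,0,0]], "jaw": [0,0,0,0,0,0,0]}}

```text
time_s: 3.2
tcp_pos: [0.5073, -0.0919, 0.2398]
eef_rot: [152.1, 0.2, -26.3]
contact_force: [-0.1, -0.9, 0.7]
gripper_width: 0.0878
```

```bash
python3 - <<'E'
from h import *
st(); plan([.5306,-.1212,.1777],[152,0,YAW])
E
```

```text
{'time_s': 3.2, 'tcp_pos': [0.5073, -0.0919, 0.2398], 'eef_rot': [152.06, 0.1835, -26.2953], 'contact_force': [-0.1413, -0.9228, 0.7151], 'moment': [1.3695, -0.7295, 0.0438], 'gripper_width': 0.0878, 'joints': [24.0622, 14.0486, -21.3472, 17.6941, -77.5188, 32.3141]}
slide [ 0.341 -0.15   0.622] turn [-0.001  0.     0.004] min rows 2.0 1.0
```

Emit:
{"method": "apply_moves", "body": {"slide": [[0.085,-0.037,0.155],[0.085,-0.037,0.155],[0.085,-0.037,0.155],[0.085,-0.037,0.155],[0,0,0],[0,0,0]], "turn": [[0,0,0.004],[0,0,0],[0,0,0],[0,0,0],[0,0,0],[0,0,0]], "jaw": [0,0,0.2,0.3,0.3,0.3]}}

```text
time_s: 3.8
tcp_pos: [0.5304, -0.1226, 0.1796]
eef_rot: [152.1, -0.1, -26.7]
contact_force: [-0.2, 0.9, -0.5]
gripper_width: 0.0634
```

```bash
python3 - <<'E'
from h import *
st(); plan([ 0.5075,-0.1673,0.0806],[152,0,YAW])
for n in('side','top'): c=cap(n,n+'1')
im=load('side1')['pixels'][100:240,290:450]; cv2.imwrite('pics/side1z.png',cv2.resize(im,None,fx=4,fy=4,interpolation=cv2.INTER_CUBIC))
E
```

```text
{'time_s': 3.8, 'tcp_pos': [0.5304, -0.1226, 0.1796], 'eef_rot': [152.1108, -0.0783, -26.7412], 'contact_force': [-0.1759, 0.8819, -0.4903], 'moment': [1.3692, -0.6433, 0.027], 'gripper_width': 0.0634, 'joints': [20.0571, 18.9199, -23.8512, 20.0504, -69.4818, 32.3826]}
slide [-0.005 -0.019  1.11 ] turn [-0.001 -0.    -0.002] min rows 3.0 1.0
```

View pics/side1z.png

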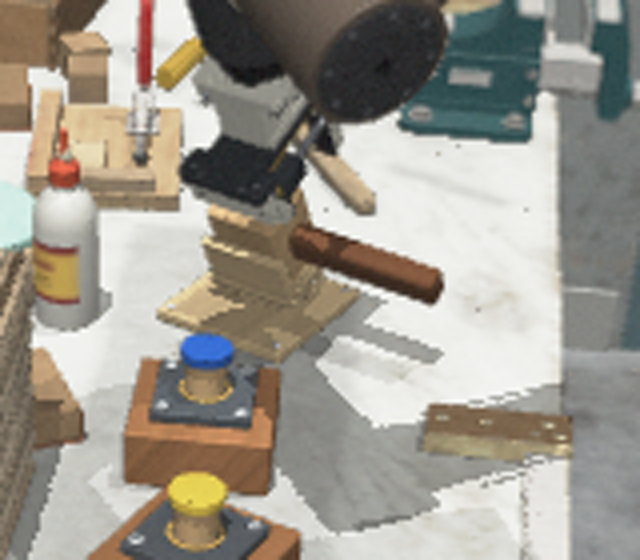

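The gripper at about (240,170) in the zoom is tilted with the mallet and sits above the neck of the handle. I'll descend along the tool axis.

Emit:
{"method": "apply_moves", "body": {"slide": [[0,-0.02,0.2],[0,0,0.2],[0,0,0.2],[0,0,0.2],[0,0,0.15],[0,0,0.1],[0,0,0.05],[0,0,0]], "turn": [[0,0,0],[0,0,0],[0,0,0],[0,0,0],[0,0,0],[0,0,0],[0,0,0],[0,0,0]], "jaw": [0.3,0.3,0.3,0.3,0.3,0.3,0.3,0.3]}}

```text
time_s: 4.7
tcp_pos: [0.5084, -0.1668, 0.0809]
eef_rot: [152.0, -0.1, -26.7]
contact_force: [-0.1, 0.5, 0.5]
gripper_width: 0.0614
```

```bash
python3 - <<'E'
from h import *
st(); plan([ 0.5075,-0.1673,0.0806],[152,0,YAW])
for n in('side','top'): c=cap(n,n+'2')
im=load('side2')['pixels'][100:220,310:430]; im2=load('top2')['pixels'][180:300,350:470]
cv2.imwrite('pics/s2z.png',cv2.resize(np.hstack([im,np.clip(im2.astype(float)*1.7,0,255).astype(np.uint8)]),None,fx=3.3,fy=3.3,interpolation=cv2.INTER_CUBIC))
E
```

```text
{'time_s': 4.7, 'tcp_pos': [0.5084, -0.1668, 0.0809], 'eef_rot': [152.0475, -0.0612, -26.6853], 'contact_force': [-0.0822, 0.4966, 0.4934], 'moment': [1.4231, -0.6696, -0.0025], 'gripper_width': 0.0614, 'joints': [15.8999, 23.6197, -33.8884, 25.0005, -54.8969, 28.8383]}
slide [-0.006  0.006  0.007] turn [-0.001 -0.    -0.001] min rows 1.0 1.0
```

View pics/s2z.png

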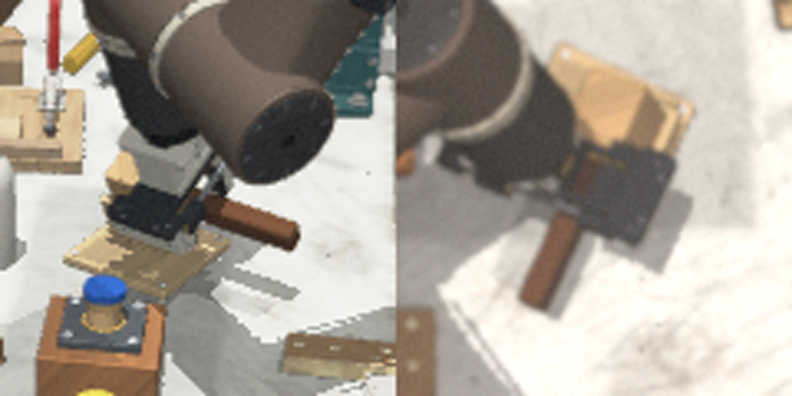

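The gripper straddles the handle just behind the head, with no contact force. Closing hard.

Emit:
{"method": "apply_moves", "body": {"slide": [[0,0,0],[0,0,0],[0,0,0],[0,0,0],[0,0,0],[0,0,0],[0,0,0],[0,0,0]], "turn": [[0,0,0],[0,0,0],[0,0,0],[0,0,0],[0,0,0],[0,0,0],[0,0,0],[0,0,0]], "jaw": [0.5,0.7,1,1,1,1,1,1], "newtons": 60}}

```text
time_s: 5.6
tcp_pos: [0.5072, -0.1678, 0.0814]
eef_rot: [151.9, 0.0, -26.8]
contact_force: [-2.9, -4.1, 5.6]
gripper_width: 0.0239
```

```bash
python3 - <<'E'
from h import *
st()
E
```

```text
{'time_s': 5.6, 'tcp_pos': [0.5072, -0.1678, 0.0814], 'eef_rot': [151.892, 0.0054, -26.7535], 'contact_force': [-2.905, -4.0599, 5.6298], 'moment': [-0.5203, 0.5399, -0.2806], 'gripper_width': 0.0239, 'joints': [15.8619, 23.5973, -33.9321, 25.0203, -55.0489, 28.8242]}
```

Emit:
{"method": "apply_moves", "body": {"slide": [[0,0,-0.05],[0,0,-0.1],[0,0,-0.15],[0,0,-0.2],[0,0,-0.2],[0,0,-0.2],[0,0,-0.1],[0,0,0]], "turn": [[0,0,0],[0,0,0],[0,0,0],[0,0,0],[0,0,0],[0,0,0],[0,0,0],[0,0,0]], "jaw": [1,1,1,1,1,1,1,1]}}

```text
time_s: 6.4
tcp_pos: [0.53, -0.1242, 0.1694]
eef_rot: [152.1, -0.1, -26.7]
contact_force: [-0.2, 0.4, -6.6]
gripper_width: 0.0239
```

Emit:
{"method": "apply_moves", "body": {"slide": [[0,0,-0.2],[0,0,-0.1],[0,0,0],[0,0,0]], "turn": [[0,0,0],[0,0,0],[0,0,0],[0,0,0]], "jaw": [1,1,1,1]}}

```text
time_s: 6.8
tcp_pos: [0.5351, -0.1124, 0.1947]
eef_rot: [152.0, -0.0, -26.7]
contact_force: [0.8, -0.5, -4.7]
gripper_width: 0.0238
```

```bash
python3 - <<'E'
from h import *
st()
for n in('side','top'): c=cap(n,n+'3')
im=load('side3')['pixels'][80:240,290:450]; im2=load('top3')['pixels'][150:310,330:490]
cv2.imwrite('pics/s3z.png',cv2.resize(np.hstack([im,np.clip(im2.astype(float)*1.7,0,255).astype(np.uint8)]),None,fx=2.5,fy=2.5,interpolation=cv2.INTER_CUBIC))
E
```

```text
{'time_s': 6.8, 'tcp_pos': [0.5351, -0.1124, 0.1947], 'eef_rot': [152.0335, -0.0004, -26.7069], 'contact_force': [0.7624, -0.527, -4.7162], 'moment': [2.2362, -0.8293, -0.005], 'gripper_width': 0.0238, 'joints': [20.9057, 18.6063, -21.9144, 19.426, -71.9076, 32.6233]}
```

View pics/s3z.png

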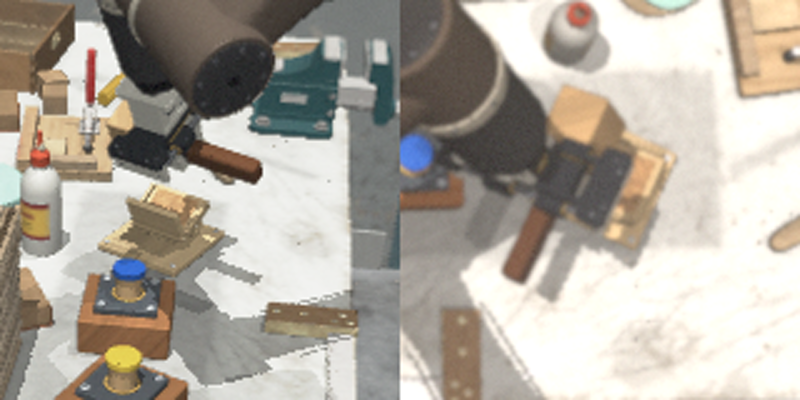

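The mallet is free of the rest and firmly held. Levelling it now.

Emit:
{"method": "apply_moves", "body": {"slide": [[0,0,-0.1],[0,0,-0.1],[0,0,-0.1],[0,0,-0.1],[0,0,-0.1],[0,0,0]], "turn": [[0.065,0,0],[0.065,0,0],[0.065,0,0],[0.065,0,0],[0.065,0,0],[0,0,0]], "jaw": [1,1,1,1,1,1]}}

```text
time_s: 7.5
tcp_pos: [0.5417, -0.101, 0.2449]
eef_rot: [-179.8, -0.2, -26.8]
contact_force: [0.0, -0.8, -3.7]
gripper_width: 0.0234
```

```bash
cat >> h.py <<'E'
STOP=np.array([.5657,.2300])
def strike(z,psi=10):
    a=np.radians(psi); return [STOP[0]-.062*np.cos(a),STOP[1]-.062*np.sin(a),z]
E
python3 - <<'E'
from h import *
st(); plan(strike(.22),[180,0,10])
E
```

```text
{'time_s': 7.5, 'tcp_pos': [0.5417, -0.101, 0.2449], 'eef_rot': [-179.8015, -0.19, -26.8481], 'contact_force': [0.0404, -0.7566, -3.6907], 'moment': [-0.2486, 0.2568, -0.0224], 'gripper_width': 0.0234, 'joints': [9.7763, 8.5829, -14.881, -0.0502, -66.2652, 53.396]}
slide [-1.778 -2.689  0.252] turn [-0.002 -0.003 -0.429] min rows 7.0 5.0
```

Emit:
{"method": "apply_moves", "body": {"slide": [[-0.15,-0.22,0],[-0.15,-0.22,0],[-0.15,-0.22,0],[-0.15,-0.22,0],[-0.15,-0.22,0],[-0.15,-0.22,0],[-0.15,-0.22,0],[-0.15,-0.22,0]], "turn": [[0,0,0],[0,0,0],[0,0,0],[0,0,0],[0,0,0],[0,0,0],[0,0,0],[0,0,0]], "jaw": [1,1,1,1,1,1,1,1]}}

```text
time_s: 8.3
tcp_pos: [0.5128, 0.1121, 0.2414]
eef_rot: [179.7, -0.0, -26.7]
contact_force: [0.6, -0.0, -3.7]
gripper_width: 0.0235
```

Emit:
{"method": "apply_moves", "body": {"slide": [[-0.15,-0.22,0],[-0.15,-0.22,0],[-0.15,-0.22,0],[-0.13,-0.22,0],[0,0,0],[0,0,0],[0,0,0]], "turn": [[0,0,-0.061],[0,0,-0.061],[0,0,-0.061],[0,0,-0.061],[0,0,-0.061],[0,0,-0.061],[0,0,-0.06]], "jaw": [1,1,1,1,1,1,1]}}

```text
time_s: 9.0
tcp_pos: [0.4866, 0.213, 0.2411]
eef_rot: [179.7, 0.1, 10.2]
contact_force: [-0.0, -0.0, -5.6]
gripper_width: 0.0241
```

```bash
python3 - <<'E'
from h import *
st(); plan(strike(.17),[180,0,10])
E
```

```text
{'time_s': 9.0, 'tcp_pos': [0.4866, 0.213, 0.2411], 'eef_rot': [179.7268, 0.1408, 10.1667], 'contact_force': [-0.0022, -0.0162, -5.5571], 'moment': [-0.0418, 0.1962, 0.0408], 'gripper_width': 0.0241, 'joints': [44.9074, 7.0796, -17.2669, 0.158, -65.925, 55.1948]}
slide [ 0.19  -0.033  0.711] turn [0.003 0.002 0.002] min rows 2.0 1.0
```

Emit:
{"method": "apply_moves", "body": {"slide": [[0.1,-0.02,0.15],[0.09,-0.01,0.15],[0,0,0.2],[0,0,0],[0,0,0]], "turn": [[0.003,0.002,0.002],[0,0,0],[0,0,0],[0,0,0],[0,0,0]], "jaw": [1,1,1,1,1]}}

```text
time_s: 9.5
tcp_pos: [0.5055, 0.2192, 0.1917]
eef_rot: [-179.9, -0.1, 9.7]
contact_force: [0.7, -0.4, -5.1]
gripper_width: 0.0236
```

```bash
python3 - <<'E'
from h import *
st(); plan(strike(.14),[180,0,10])
for n in('side','top'): c=cap(n,n+'4')
im=load('side4')['pixels'][140:280,270:410]; im2=load('top4')['pixels'][150:290,210:350]
cv2.imwrite('pics/s4z.png',cv2.resize(np.hstack([im,np.clip(im2.astype(float)*1.7,0,255).astype(np.uint8)]),None,fx=2.8,fy=2.8,interpolation=cv2.INTER_CUBIC))
# predicted head corners (from TCP pose) vs picture
s=r.get_state(); R=rot(s['eef_rot']); hp=s['tcp_pos']+R.apply([.062,0,-.004])
print('head',hp)
cs=load('side4')
print('side px of head corners', proj(cs,[hp+R.apply([a,b,c]) for a in(-.035,.035) for b in(-.028,.028) for c in(-.04,.04)]).round(0).tolist())
P,uv=cloud(load('top4')); L=R.inv().apply(P-hp)*1000
m=(abs(L[:,0])<55)&(abs(L[:,1])<45)&(abs(L[:,2]+40)<12); Q=L[m]
print('top face: x',np.percentile(Q[:,0],[1,99]),'y',np.percentile(Q[:,1],[1,99]),'z',np.median(Q[:,2]),m.sum())
m=(abs(L[:,1])<12)&(L[:,0]>-190)&(L[:,0]<-90)&(abs(L[:,2])<30);Q=L[m]
if m.sum()>20: print('handle',m.sum(),np.polyfit(Q[:,0],Q[:,2],1),np.polyfit(Q[:,0],Q[:,1],1),'end',np.percentile(Q[:,0],1))
E
```

```text
{'time_s': 9.5, 'tcp_pos': [0.5055, 0.2192, 0.1917], 'eef_rot': [-179.9405, -0.0588, 9.7493], 'contact_force': [0.6939, -0.4456, -5.0618], 'moment': [-0.0482, 0.187, -0.0349], 'gripper_width': 0.0236, 'joints': [43.7987, 11.0699, -19.1532, -0.019, -59.6949, 55.9602]}
slide [-0.009 -0.002  0.517] turn [-0.001 -0.001 -0.003] min rows 2.0 1.0
head [0.56733457 0.23036137 0.19756433]
side px of head corners [[354.0, 186.0], [353.0, 211.0], [353.0, 175.0], [352.0, 200.0], [328.0, 185.0], [327.0, 211.0], [327.0, 175.0], [327.0, 199.0]]
top face: x [-14.38990153  34.21303443] y [ 5.52322532 33.43501891] z -37.298754797561266 66
handle 284 [-2.74927751e-03 -1.21648071e+01] [0.01584252 2.06900711] end -172.2525936529916
```

View pics/s4z.png

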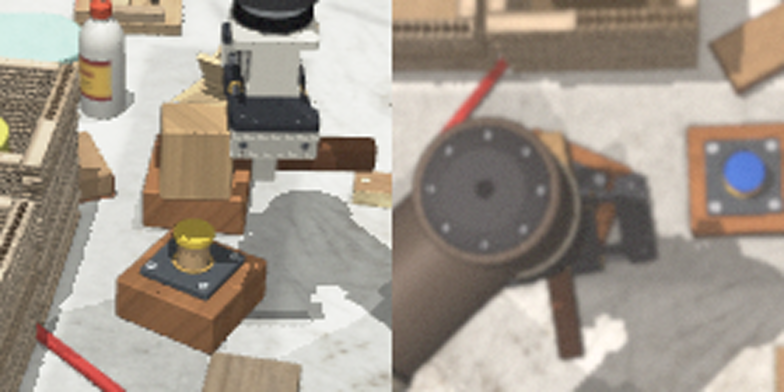

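The level head sits over the yellow cap: its predicted corners (327–354, 186–211) match the image, and the handle slope shows no twist. Moving close, then striking.

Emit:
{"method": "apply_moves", "body": {"slide": [[-0.01,0,0.2],[0,0,0.17],[0,0,0.1],[0,0,0],[0,0,0]], "turn": [[0,0,0],[0,0,0],[0,0,0],[0,0,0],[0,0,0]], "jaw": [1,1,1,1,1]}}

```text
time_s: 10.1
tcp_pos: [0.5056, 0.2201, 0.1467]
eef_rot: [-179.8, -0.3, 9.8]
contact_force: [0.1, 0.5, -5.2]
gripper_width: 0.024
```

```bash
python3 - <<'E'
from h import *
st(); plan(strike(.11),[180,0,10])
E
```

```text
{'time_s': 10.1, 'tcp_pos': [0.5056, 0.2201, 0.1467], 'eef_rot': [-179.7833, -0.2641, 9.7709], 'contact_force': [0.0873, 0.4563, -5.1934], 'moment': [-0.1851, 0.2452, -0.031], 'gripper_width': 0.024, 'joints': [43.8558, 13.4832, -22.5962, -0.0391, -53.5805, 55.9388]}
slide [-0.012  0.008  0.367] turn [-0.003 -0.003 -0.003] min rows 1.0 1.0
```

Emit:
{"method": "apply_moves", "body": {"slide": [[0,0,0.22],[0,0,0.13],[0,0,0]], "turn": [[0,0,0],[0,0,0],[0,0,0]], "jaw": [1,1,1]}}

```text
time_s: 10.4
tcp_pos: [0.5067, 0.221, 0.112]
eef_rot: [-179.7, -0.4, 9.8]
contact_force: [1.0, 0.4, -3.8]
gripper_width: 0.0236
```

```bash
python3 - <<'E'
from h import *
st()
E
```

```text
{'time_s': 10.4, 'tcp_pos': [0.5067, 0.221, 0.112], 'eef_rot': [-179.7228, -0.3959, 9.8043], 'contact_force': [0.9805, 0.447, -3.8303], 'moment': [-0.0497, 0.1268, -0.0082], 'gripper_width': 0.0236, 'joints': [43.86, 15.7606, -24.8424, -0.0106, -48.9138, 55.9522]}
```

Emit:
{"method": "apply_moves", "body": {"slide": [[0,0,0.02],[0,0,0]], "turn": [[0,0,0],[0,0,0]], "jaw": [1,1]}}

```text
time_s: 10.6
tcp_pos: [0.5063, 0.2208, 0.1102]
eef_rot: [-179.7, -0.4, 9.8]
contact_force: [1.7, 1.5, 0.4]
gripper_width: 0.0239
```

Emit:
{"method": "apply_moves", "body": {"slide": [[0,0,0.02],[0,0,0]], "turn": [[0,0,0],[0,0,0]], "jaw": [1,1]}}

```text
time_s: 10.8
tcp_pos: [0.5063, 0.2208, 0.1083]
eef_rot: [-179.7, -0.4, 9.8]
contact_force: [-0.6, 1.1, 6.3]
gripper_width: 0.0234
```

Emit:
{"method": "apply_moves", "body": {"slide": [[0,0,0.02],[0,0,0]], "turn": [[0,0,0],[0,0,0]], "jaw": [1,1]}}

```text
time_s: 11.0
tcp_pos: [0.5058, 0.2206, 0.1073]
eef_rot: [-179.7, -0.3, 9.8]
contact_force: [-6.5, -0.4, 19.3]
gripper_width: 0.0234
```

```bash
python3 - <<'E'
from h import *
st(); c=cap('side','side5')
im=c['pixels'][180:260,290:390]
cv2.imwrite('pics/s5z.png',cv2.resize(im,None,fx=6,fy=6,interpolation=cv2.INTER_CUBIC))
E
```

```text
{'time_s': 11.0, 'tcp_pos': [0.5058, 0.2206, 0.1073], 'eef_rot': [-179.7362, -0.3476, 9.8107], 'contact_force': [-6.5171, -0.4057, 19.2551], 'moment': [-0.0188, 1.9014, -0.0004], 'gripper_width': 0.0234, 'joints': [43.8874, 16.0266, -25.2059, -0.0318, -48.3318, 55.9452]}
```

View pics/s5z.png

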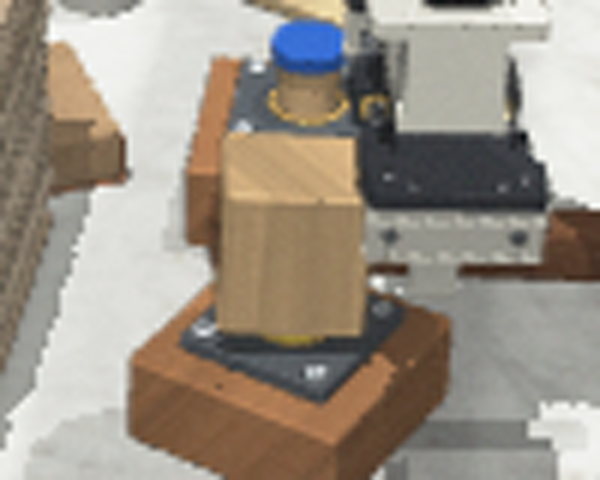

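The force jumped to about 24 N net, and the arm moved only 1 mm of the 2 mm commanded: the stop is home at about 28 mm. The picture shows the cap low at the plate (zoom 295,338) and the head level. Lifting off to check.

Emit:
{"method": "apply_moves", "body": {"slide": [[0,0,-0.1],[0,0,-0.2],[0,0,-0.3],[0,0,-0.3],[0,0,-0.3],[0,0,0],[0,0,0]], "turn": [[0,0,0],[0,0,0],[0,0,0],[0,0,0],[0,0,0],[0,0,0],[0,0,0]], "jaw": [1,1,1,1,1,1,1]}}

```text
time_s: 11.75
tcp_pos: [0.5038, 0.219, 0.2242]
eef_rot: [-179.8, -0.1, 9.7]
contact_force: [-0.4, -0.4, -5.5]
gripper_width: 0.0235
```

```bash
python3 - <<'E'
from h import *
st(); c=cap('side','side6'); ct=cap('top','top6')
hsv=cv2.cvtColor(c['pixels'],cv2.COLOR_BGR2HSV)
m=cv2.inRange(hsv,(22,140,80),(35,255,255)); k=np.zeros_like(m);k[210:245,315:365]=255; m&=k
Q,w=cloud(c,m>0); print('yellow px',len(w),w.mean(0),np.percentile(Q[:,2],[10,50,90]),np.median(Q,0))
from h import proj
for t in(0,.024,.026,.028,.030): print(t,proj(c,[.5657,.23,.0995-t]))
cv2.imwrite('pics/s6z.png',cv2.resize(c['pixels'][120:260,270:430],None,fx=4.5,fy=4.2,interpolation=cv2.INTER_CUBIC))
# handle pitch
s=r.get_state(); R=rot(s['eef_rot']); hp=s['tcp_pos']+R.apply([.062,0,-.004])
for cc in(ct,c):
    P,uv=cloud(cc);L=R.inv().apply(P-hp)*1000
    m=(abs(L[:,1])<12)&(L[:,0]>-165)&(L[:,0]<-95)&(abs(L[:,2])<30);Q=L[m]
    if m.sum()>20: print('handle',m.sum(),np.polyfit(Q[:,0],Q[:,2],1),np.polyfit(Q[:,0],Q[:,1],1))
E
```

```text
{'time_s': 11.75, 'tcp_pos': [0.5038, 0.219, 0.2242], 'eef_rot': [-179.7705, -0.1148, 9.7135], 'contact_force': [-0.4021, -0.391, -5.4711], 'moment': [-0.1876, 0.3656, 0.0085], 'gripper_width': 0.0235, 'joints': [43.8362, 9.3247, -16.7503, -0.1401, -63.7012, 55.9393]}
yellow px 127 [338.62204724 231.17322835] [0.06569341 0.07021314 0.07268195] [0.56598822 0.23447613 0.07021314]
0 [[339.35474863 222.06205416]]
0.024 [[339.0433537  228.91682424]]
0.026 [[339.0176638  229.48255456]]
0.028 [[338.99201339 230.04744819]]
0.03 [[338.96640236 230.61150712]]
handle 264 [ -0.01402719 -13.54719612] [0.00075772 0.17376482]
handle 168 [ 0.14141564 16.57378444] [ -0.05771863 -14.68717388]
```

View pics/s6z.png

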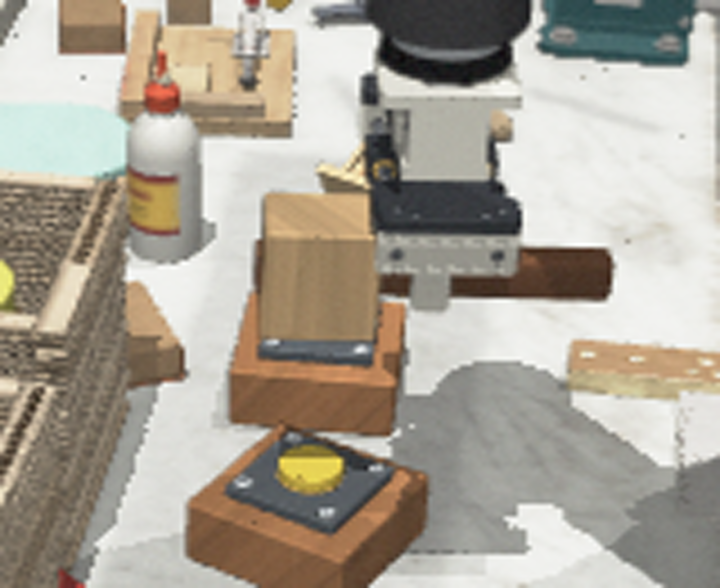

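The cap at zoom (311,470) is down on its collar. Its 8.1 px drop corresponds to about 28 mm, and depth puts the top at 70–72 mm. The mallet is still level and the blue stop's plate is unchanged behind it. Returning the mallet.

```bash
python3 - <<'E'
from h import *
plan([.5417,-.101,.245],[180,0,-26.75])
E
```

```text
slide [-0.163  3.214 -0.229] turn [-0.002  0.001  0.424] min rows 7.0 5.0
```

Emit:
{"method": "apply_moves", "body": {"slide": [[0,0.2,-0.11],[-0.02,0.27,-0.12],[-0.02,0.27,0],[-0.02,0.27,0],[-0.02,0.27,0],[-0.02,0.27,0],[-0.02,0.27,0],[-0.02,0.27,0]], "turn": [[0,0,0],[0,0,0],[0,0,0],[0,0,0],[0,0,0],[0,0,0],[0,0,0],[0,0,0]], "jaw": [1,1,1,1,1,1,1,1]}}

```text
time_s: 12.65
tcp_pos: [0.5252, 0.0097, 0.245]
eef_rot: [-179.8, 0.0, 9.7]
contact_force: [0.4, 0.5, -4.8]
gripper_width: 0.0237
```

Emit:
{"method": "apply_moves", "body": {"slide": [[-0.02,0.27,0],[0,0.27,0],[0,0.27,0],[0,0.28,0],[0,0,0],[0,0,0],[0,0,0],[0,0,0]], "turn": [[0,0,0],[0,0,0],[0,0,0],[0,0,0],[0,0,0.085],[0,0,0.085],[0,0,0.085],[0,0,0.085]], "jaw": [1,1,1,1,1,1,1,1]}}

```text
time_s: 13.45
tcp_pos: [0.5417, -0.097, 0.2444]
eef_rot: [-179.8, 0.1, -19.8]
contact_force: [-0.5, 0.9, -5.4]
gripper_width: 0.0235
```

Emit:
{"method": "apply_moves", "body": {"slide": [[0,0,0],[0,0,0],[0,0,0],[0,0,0],[0,0,0],[0,0,0],[0,0,0],[0,0,0]], "turn": [[0,0,0.084],[-0.065,0,0],[-0.065,0,0],[-0.065,0,0],[-0.065,0,0],[-0.065,0,0],[0,0,0],[0,0,0]], "jaw": [1,1,1,1,1,1,1,1]}}

```text
time_s: 14.25
tcp_pos: [0.5424, -0.0962, 0.2445]
eef_rot: [152.3, 0.1, -26.6]
contact_force: [0.2, 0.2, -4.6]
gripper_width: 0.0239
```

```bash
python3 - <<'E'
from h import *
st(); G=np.array([.5072,-.1678,.0814]);T=[151.95,0,-26.75]
plan(G-rot(T).apply([0,0,.14]),T)
E
```

```text
{'time_s': 14.25, 'tcp_pos': [0.5424, -0.0962, 0.2445], 'eef_rot': [152.3213, 0.1327, -26.6344], 'contact_force': [0.2489, 0.2408, -4.5868], 'moment': [2.2158, -0.8261, -0.0239], 'gripper_width': 0.0239, 'joints': [22.1033, 16.9233, -16.7572, 18.1229, -78.4974, 34.15]}
slide [ 0.008 -0.06   0.415] turn [-0.004  0.001  0.002] min rows 1.0 1.0
```

Emit:
{"method": "apply_moves", "body": {"slide": [[0.01,-0.055,0.1],[0,0,0.2],[0,0,0.115],[0,0,0],[0,0,0]], "turn": [[-0.004,0,0.002],[0,0,0],[0,0,0],[0,0,0],[0,0,0]], "jaw": [1,1,1,1,1]}}

```text
time_s: 14.75
tcp_pos: [0.5374, -0.1106, 0.2078]
eef_rot: [152.0, -0.2, -26.9]
contact_force: [0.7, 0.2, -4.2]
gripper_width: 0.0235
```

```bash
python3 - <<'E'
from h import *
st(); G=np.array([.5072,-.1678,.0814]);T=[151.95,0,-26.75]
plan(G,T)
E
```

```text
{'time_s': 14.75, 'tcp_pos': [0.5374, -0.1106, 0.2078], 'eef_rot': [152.0363, -0.1502, -26.8742], 'contact_force': [0.6933, 0.2212, -4.1575], 'moment': [2.1707, -0.8793, 0.0218], 'gripper_width': 0.0235, 'joints': [21.033, 18.1176, -20.6904, 19.2431, -73.5248, 32.8886]}
slide [-0.014 -0.022  1.419] turn [-0.001 -0.001 -0.002] min rows 3.0 1.0
```

Emit:
{"method": "apply_moves", "body": {"slide": [[-0.01,-0.02,0.15],[0,0,0.2],[0,0,0.2],[0,0,0.2],[0,0,0.2],[0,0,0.15],[0,0,0.1],[0,0,0]], "turn": [[0,0,0],[0,0,0],[0,0,0],[0,0,0],[0,0,0],[0,0,0],[0,0,0],[0,0,0]], "jaw": [1,1,1,1,1,1,1,1]}}

```text
time_s: 15.55
tcp_pos: [0.5113, -0.1592, 0.1002]
eef_rot: [152.0, -0.1, -26.9]
contact_force: [-2.5, -2.7, -5.1]
gripper_width: 0.0236
```

```bash
python3 - <<'E'
from h import *
st(); G=np.array([.5072,-.1678,.0814]);T=[151.95,0,-26.75]
plan(G,T)
E
```

```text
{'time_s': 15.55, 'tcp_pos': [0.5113, -0.1592, 0.1002], 'eef_rot': [151.9568, -0.0735, -26.893], 'contact_force': [-2.4953, -2.6556, -5.0862], 'moment': [1.1213, -0.1598, -0.1425], 'gripper_width': 0.0236, 'joints': [16.7363, 22.4856, -32.1283, 23.7571, -57.8474, 29.5937]}
slide [ 0.002 -0.005  0.21 ] turn [-0.     0.    -0.002] min rows 1.0 1.0
```

Light touch (about 3 N) from the wall, so I'll ease away from it by 1 mm and go on down.

Emit:
{"method": "apply_moves", "body": {"slide": [[0,0.01,0.05],[0,0,0.06],[0,0,0.05],[0,0,0.02],[0,0,0]], "turn": [[0,0,0],[0,0,0],[0,0,0],[0,0,0],[0,0,0]], "jaw": [1,1,1,1,1]}}

```text
time_s: 16.05
tcp_pos: [0.5076, -0.1669, 0.0846]
eef_rot: [152.0, -0.1, -26.8]
contact_force: [0.3, -0.5, -5.0]
gripper_width: 0.0239
```

```bash
python3 - <<'E'
from h import *
st(); G=np.array([.5072,-.1678,.0814]);T=[151.95,0,-26.75]
plan(G,T)
E
```

```text
{'time_s': 16.05, 'tcp_pos': [0.5076, -0.1669, 0.0846], 'eef_rot': [152.0188, -0.0998, -26.837], 'contact_force': [0.3234, -0.464, -5.0238], 'moment': [1.9395, -0.6492, -0.0306], 'gripper_width': 0.0239, 'joints': [15.9379, 23.3155, -33.7227, 24.8211, -55.3749, 28.9175]}
slide [ 0.    -0.006  0.033] turn [-0.001 -0.001 -0.001] min rows 1.0 1.0
```

Emit:
{"method": "apply_moves", "body": {"slide": [[0,0,0.02],[0,0,0.01],[0,0,0]], "turn": [[0,0,0],[0,0,0],[0,0,0]], "jaw": [1,1,1]}}

```text
time_s: 16.35
tcp_pos: [0.5072, -0.1681, 0.0822]
eef_rot: [152.0, -0.1, -26.8]
contact_force: [-1.2, -0.4, -5.6]
gripper_width: 0.024
```

Emit:
{"method": "apply_moves", "body": {"slide": [[0,0,0.01],[0,0,0]], "turn": [[0,0,0],[0,0,0]], "jaw": [1,1]}}

```text
time_s: 16.55
tcp_pos: [0.5069, -0.1685, 0.0813]
eef_rot: [152.0, -0.1, -26.8]
contact_force: [-0.1, -0.4, -4.7]
gripper_width: 0.0237
```

Emit:
{"method": "apply_moves", "body": {"slide": [[0,0,0.01],[0,0,0]], "turn": [[0,0,0],[0,0,0]], "jaw": [1,1]}}

```text
time_s: 16.75
tcp_pos: [0.5066, -0.169, 0.0805]
eef_rot: [152.0, -0.1, -26.8]
contact_force: [0.1, -1.2, -4.6]
gripper_width: 0.0236
```

Emit:
{"method": "apply_moves", "body": {"slide": [[0,0,0.01],[0,0,0]], "turn": [[0,0,0],[0,0,0]], "jaw": [1,1]}}

```text
time_s: 16.95
tcp_pos: [0.5067, -0.1693, 0.0798]
eef_rot: [152.0, -0.1, -26.8]
contact_force: [-0.1, 1.0, -3.7]
gripper_width: 0.0237
```

```bash
python3 - <<'E'
from h import *
st(); c=cap('side','side7'); ct=cap('top','top7')
cv2.imwrite('pics/s7z.png',cv2.resize(np.hstack([c['pixels'][110:220,310:430],np.clip(ct['pixels'][180:290,350:470].astype(float)*1.7,0,255).astype(np.uint8)]),None,fx=3.3,fy=3.3,interpolation=cv2.INTER_CUBIC))
R=rot([-28,0,YAW])
for cc in(load('top0'),ct):
    P,uv=cloud(cc);L=R.inv().apply(P-HEAD)*1000
    m=(abs(L[:,1])<14)&(L[:,0]>-170)&(L[:,0]<-100)&(L[:,2]>8)&(L[:,2]<30);Q=L[m]
    print('handle',m.sum(),np.polyfit(Q[:,0],Q[:,2],1),Q[:,2].mean())
    m=(abs(L[:,1])<24)&(abs(L[:,0])<30)&(abs(L[:,2]-40)<12);print('top',m.sum(),np.median(L[m][:,2]))
E
```

```text
{'time_s': 16.95, 'tcp_pos': [0.5067, -0.1693, 0.0798], 'eef_rot': [152.0256, -0.1346, -26.8258], 'contact_force': [-0.14, 0.9596, -3.7005], 'moment': [2.3518, -0.7394, -0.0627], 'gripper_width': 0.0237, 'joints': [15.6787, 23.5926, -34.2221, 25.2155, -54.589, 28.6448]}
handle 200 [-8.00399407e-03  1.27215891e+01] 13.80298018846515
top 331 39.66056179848904
handle 103 [ 0.01654379 12.47824165] 10.314935594755152
top 274 41.66001586894728
```

View pics/s7z.png

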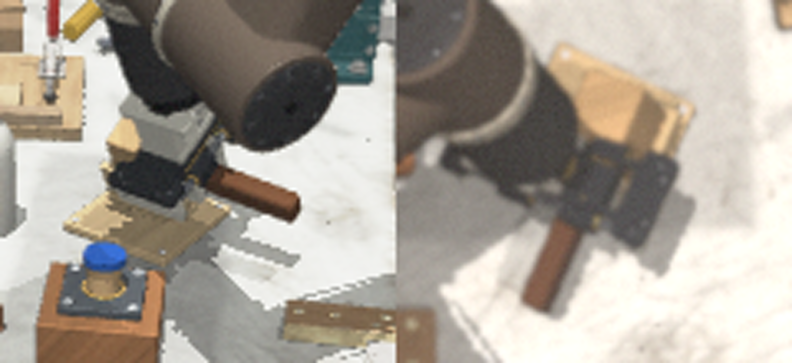

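The mallet sits in the rest within about 2 mm, pitched slightly (handle rear about 3 mm low). One more millimetre, then release.

Emit:
{"method": "apply_moves", "body": {"slide": [[0,0,0.01],[0,0,0.01],[0,0,0]], "turn": [[0,0,0],[0,0,0],[0,0,0]], "jaw": [1,1,1]}}

```text
time_s: 17.35
tcp_pos: [0.5068, -0.1695, 0.0795]
eef_rot: [152.0, -0.2, -26.8]
contact_force: [-5.2, 11.9, 11.8]
gripper_width: 0.0235
```

It is seated: the force has risen. Opening the jaws gently.

Emit:
{"method": "apply_moves", "body": {"slide": [[0,0,-0.015],[0,0,0],[0,0,0],[0,0,0],[0,0,0],[0,0,0],[0,0,0],[0,0,0]], "turn": [[0,0,0],[0,0,0],[0,0,0],[0,0,0],[0,0,0],[0,0,0],[0,0,0],[0,0,0]], "jaw": [1,0.7,0.6,0.5,0.4,0.3,0.3,0.3]}}

```text
time_s: 18.15
tcp_pos: [0.5063, -0.1697, 0.0792]
eef_rot: [152.0, -0.1, -26.8]
contact_force: [-0.3, 0.2, 0.3]
gripper_width: 0.0606
```

Emit:
{"method": "apply_moves", "body": {"slide": [[0,0,-0.1],[0,0,-0.2],[0,0,-0.2],[0,0,-0.2],[0,0,-0.2],[0,0,-0.2],[0,0,-0.2],[0,0,-0.2]], "turn": [[0,0,0],[0,0,0],[0,0,0],[0,0,0],[0,0,0],[0,0,0],[0,0,0],[0,0,0]], "jaw": [0.3,0.3,0.3,0.3,0.3,0.3,0.3,0.3]}}

```text
time_s: 18.95
tcp_pos: [0.5381, -0.1059, 0.2132]
eef_rot: [152.1, -0.1, -26.8]
contact_force: [0.5, 0.0, 0.0]
gripper_width: 0.0617
```

Emit:
{"method": "apply_moves", "body": {"slide": [[-0.3,0,-0.2],[-0.3,0,0],[-0.3,0,0],[-0.1,0,0],[0,0,0],[0,0,0]], "turn": [[0.06,0,0],[0.06,0,0],[0.06,0,0],[0.06,0,0],[0.06,0,0],[0,0,0]], "jaw": [0.3,0.3,0.3,0.3,0.3,0.3]}}

```text
time_s: 19.55
tcp_pos: [0.4524, -0.0533, 0.2312]
eef_rot: [178.1, -0.2, -26.9]
contact_force: [0.3, 0.2, 0.4]
gripper_width: 0.0611
```

```bash
python3 - <<'E'
from h import *
st(); c=cap('side','side8'); ct=cap('top','top8')
cv2.imwrite('pics/s8z.png',cv2.resize(np.hstack([c['pixels'][110:260,290:440],np.clip(ct['pixels'][160:310,320:470].astype(float)*1.7,0,255).astype(np.uint8)]),None,fx=2.6,fy=2.6,interpolation=cv2.INTER_CUBIC))
R=rot([-28,0,YAW])
for cc in(load('top0'),ct,load('side0'),c):
    P,uv=cloud(cc);L=R.inv().apply(P-HEAD)*1000
    m=(abs(L[:,1])<14)&(L[:,0]>-170)&(L[:,0]<-60)&(L[:,2]>8)&(L[:,2]<30);Q=L[m]
    print('handle',m.sum(),np.polyfit(Q[:,0],Q[:,2],1) if m.sum()>9 else '')
    m=(abs(L[:,1])<45)&(abs(L[:,0])<50)&(abs(L[:,2]-40)<8);Q=L[m];print('top',m.sum(),np.percentile(Q,[2,50,98],axis=0).round(1).tolist(), np.polyfit(Q[:,1],Q[:,2],1) if m.sum()>9 else '')
hsv=cv2.cvtColor(c['pixels'],cv2.COLOR_BGR2HSV)
m=cv2.inRange(hsv,(22,140,80),(35,255,255)); k=np.zeros_like(m);k[210:245,315:365]=255; m&=k
Q,w=cloud(c,m>0); print('yellow',len(w),w.mean(0),np.median(Q,0))
m=cv2.inRange(hsv,(100,150,50),(125,255,255)); k=np.zeros_like(m);k[178:200,325:360]=255; m&=k
Q,w=cloud(c,m>0); print('blue',len(w),w.mean(0),np.median(Q,0))
E
```

```text
{'time_s': 19.55, 'tcp_pos': [0.4524, -0.0533, 0.2312], 'eef_rot': [178.1118, -0.2491, -26.8829], 'contact_force': [0.2778, 0.1681, 0.3609], 'moment': [0.0877, -0.0718, -0.0278], 'gripper_width': 0.0611, 'joints': [19.4805, 0.0602, -26.9193, 1.6471, -64.2248, 42.9007]}
handle 308 [3.86942680e-03 1.44397709e+01]
top 463 [[-33.6, -27.3, 33.1], [-1.2, -2.2, 39.4], [32.9, 26.4, 45.4]] [9.34649330e-03 3.93080628e+01]
handle 0 
top 395 [[-28.0, -27.1, 33.2], [5.3, -4.3, 39.0], [34.9, 26.6, 44.0]] [1.66216163e-02 3.90340427e+01]
handle 161 [4.06545830e-03 1.34005168e+01]
top 246 [[-31.9, -26.2, 32.3], [-0.7, 1.0, 37.9], [35.1, 27.8, 44.5]] [1.55090861e-02 3.78141054e+01]
handle 156 [9.76504944e-03 1.35473904e+01]
top 240 [[-31.4, -26.3, 32.2], [2.0, 0.8, 37.1], [35.5, 27.8, 43.1]] [9.45409069e-03 3.73855189e+01]
yellow 128 [338.640625  231.1328125] [0.5660461  0.23426934 0.07038902]
blue 85 [341.34117647 187.52941176] [0.58391297 0.04382679 0.09819232]
```

View pics/s8z.png

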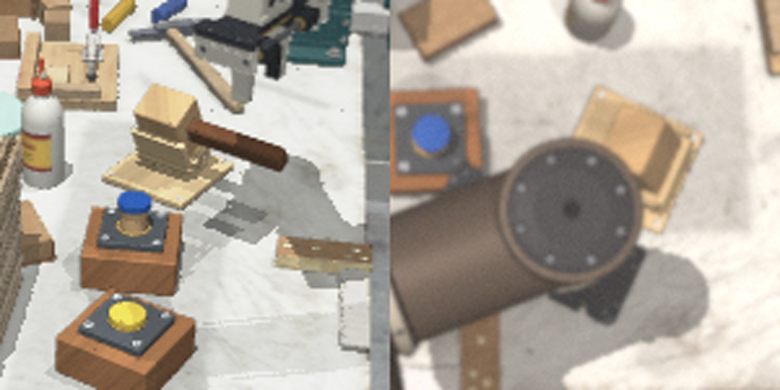

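The mallet lies in its rest as before (zoom 165,130), within about 1 mm of its original fit and at the same slope. The yellow cap (127,315) is home and the blue cap (134,203) is up. The gripper is clear, so I'm handing in.

```bash
python3 -c "
from plant import r
print(r.close_job())"
```

```text
the job is handed in; nothing more can be done
None
```

The yellow stop is down and home, and the mallet is back in its rest. I handed the job in at about 19.6 s of the 48 s allowed; it reports no verdict.

**What I did:** I gripped the mallet at 60 N along its 28° lean, lifted it out and levelled it over the yellow stop. I struck at about 0.2 m/s, which carried the stop most of the way. I then pressed in 2 mm steps until the force jumped to about 24 N net, and lifted off. I laid the mallet back along the same slope, released it and backed the gripper away.

**Last checks:**
- **Yellow stop:** the cap top measures 70–72 mm high, about 28 mm down, and did not move after I lifted off.
- **Blue stop:** the cap is unchanged at about 98–99 mm, so it is still up.
- **Mallet:** it fits its starting position to about 1 mm, with the same slope.
- **Contact:** the force on the tool was near zero after release.
- **Bystanders:** I did not measure them. The path stayed clear of all three, and the glue bottle shows no movement in the pictures.

**Small disagreements:**
- The mallet pitched about 2° in the grip. When seating it, it pressed the rest at an estimated 20 N for one row before I released it. It settled flat afterwards.
- The side and top views differ by up to 5 mm on the stop positions along y. I used the top-view positions.

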